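Close up the brownie row

TASK

Tidy the brownie tray with fingertip pushes only, picking nothing up: push the three brownies back until each sits squarely against the tray's back wall, and slide the steel divider to the right until it closes them up into one snug row against the right-hand end wall, with no gaps left and without squashing them. Leave the things around the tray where they are.

Things in the scene. Friction and masses are not known exactly. Their poses are not given: they have to be found in the camera images.
- tray: pale wooden tray, fixed; origin under its centre, x to its back (away from robot), y to its left end, z up. Outside 161 (x) x 366 (y) mm. Inner faces: back wall x = +72.5, front lip x = -72.5, right end wall (the stop) y = -175, left end wall y = +175 mm. Walls 8 mm thick. Heights over the worktop: floor 8, front lip 15, back and end walls 46 mm.
- divider (a joint): slide (m) of the steel divider, an upright sheet across the tray parallel to its end walls, riding on back wall and lip; it moves only along the tray. Grows as it goes right, towards the stop: its face is 0.285 m minus this value from the right end wall. Starts at 0 to 0.03. It carries a thumb tab on top. Needs about 1.5 to 2.5 N, stays where it is left.
- divider_tab (a point): middle of the thumb tab (40 mm wide, up to 68 mm above the worktop) on the divider's top edge, 30 mm in front of mid-tray; it lies on the divider's right-hand face, 58 mm above the worktop, axes as the tray's. Sheet and tab are 3 mm thick; the rolled edge at 51 mm height stands out 6 mm left of this face, a flat 3 mm high foot 24 mm. 60 to 95 mm of free tray lie to its left.
- brownie_a: dark brownie, uneven block 59 x 76 mm, 36 mm high, sides leaning in a little towards the top, about 0.08 kg, loose; origin at the centre of its underside, y axis along its 76 mm side, z up. Starts nearest the stop wall, the 76 mm side roughly front to back in the tray (up to 0.2 rad askew, its y axis pointing to the front), 10 to 42 mm short of the back wall.
- brownie_b: dark brownie, uneven block 59 x 76 mm, 36 mm high, sides leaning in a little towards the top, about 0.08 kg, loose; origin at the centre of its underside, y axis along its 76 mm side, z up. Starts in the middle, the 76 mm side roughly front to back in the tray (up to 0.2 rad askew, its y axis pointing to the front), 10 to 42 mm short of the back wall.
- brownie_c: dark brownie, uneven block 59 x 76 mm, 36 mm high, sides leaning in a little towards the top, about 0.08 kg, loose; origin at the centre of its underside, y axis along its 76 mm side, z up. Starts nearest the divider, the 76 mm side roughly front to back in the tray (up to 0.2 rad askew, its y axis pointing to the front), 10 to 42 mm short of the back wall.
- price_sign: bystander: small dark price card on a round foot, 72 mm wide and 70 mm high, behind the tray; origin at the centre of the foot's underside.
- tape: bystander: roll of brown tape lying flat right of the tray, 76 mm across, 18 mm high; origin at the centre of its underside.
- brush: bystander: flat pastry brush with wooden handle lying left of the tray, 34 x 205 x 12 mm; origin at its centre, y axis along it.

How it is judged:
At the end, for the whole second after the job is handed in: All three brownies lie at rest and level (0.2 rad, not raised by 10 mm) between the right-hand end wall and the divider, each within about 7 mm of the back wall and 0.2 rad of square; the divider's face is within 180 mm of the right-hand end wall (joint above 0.105) (x of each of brownie_a, brownie_b, brownie_c in the frame of tray above 0.0275 m and angle between the y axis of each of brownie_a, brownie_b, brownie_c and the x axis of tray, either way round below 0.2 rad and height (world z) of each of brownie_a, brownie_b, brownie_c below 0.018 m and y of each of brownie_a, brownie_b, brownie_c in the frame of divider_tab below -0.02 m and angle between each of brownie_a, brownie_b, brownie_c's own z axis and vertical below 0.2 rad and linear speed of each of brownie_a, brownie_b, brownie_c below 0.01 m/s and value of joint divider above 0.105 m); the robot touches nothing.
It fails at once if a brownie is lifted off the tray or tipped over (height (world z) of any of brownie_a, brownie_b, brownie_c above 0.025 m or angle between any of brownie_a, brownie_b, brownie_c's own z axis and vertical above 0.5 rad).
It fails at once if a brownie is squashed: more than 40 N on it from the fingers or the divider (contact force between any of the fingers, divider and brownie_a above 40 N or contact force between any of the fingers, divider and brownie_b above 40 N or contact force between any of the fingers, divider and brownie_c above 40 N).
It fails at once if a thing beside the tray is knocked or moved by more than 20 mm (distance of any of price_sign, brush, tape from where it was at the start of the episode above 0.02 m).
It also fails if it takes over 58 s, if anything falls off the work surface, if the arm or the gripper's body presses on something with over 40 N, if the wrist force passes 120 N, or if a joint passes its speed limit or range.

ROBOT

A 6-joint arm with a two-finger parallel gripper is mounted at the origin on a cart in front of the work surface, level with it; the furniture and walls round the work are solid. World frame = base frame: x ahead of the robot, y to its left, z up, the work surface at z = 0. Lengths are in m, angles in rad, forces in N, time in s.
With the tool pointing down it reaches from about 0.25 to 0.8 m from the base axis. Payload 8.5 kg.
Tool frame: the origin (TCP) lies on the centre line of the jaws, within the pads' length; the fingertips stand 25 mm ahead of it and the grasp point (between the pads) lies 6 mm ahead of it (ctrl.finger_overhang is the distance from the TCP to the fingertips, in m); y points along the fingers, z is the direction in which the jaws open and shut, and the axes are right-handed (so a half turn about y gives the same grasp; the last joint's range is limited). The gripper opens to 85 mm and grips with 20 to 120 N. Pads are 22 mm wide; open, the fingers measure 114 mm over their backs; the gripper's body (76 mm by 85 mm) begins 54 mm behind the grasp point. The pads swing forward as they close: fully open they stand 13 mm farther back than shut.
Start: joints at [1.22, 0.238, -0.013, 1.319, 0, 1.571], TCP at [0.18, 0.493, 0.256] pointing down, gripper open.
Joint ranges: [-2.66, 2.66], [-1.03, 1.9], [-1.14, 1.46], [-1.82, 2.27], [-1.45, 1.34], [-3.14, 3.14]. Speed limits (rad/s): [2.22, 2.22, 2.79, 3.14, 3.14, 3.14].

INTERFACE

Orientations are given as a rotation vector (axis times angle).
In Python, from workcell import ctrl, camera gives the robot as it stands. The module is installed in compiled form; this text tells all that it offers.
- The arm moves only by the tool step_arm, never from a script. Its argument "rows" is text: rows parted by semicolons, each of 6 numbers parted by spaces: the shift along the tool's x, y, z in m, then the turn, a rotation vector about the tool's x, y, z in degrees. In form: dx dy dz ax ay az; .... A call has 1 to 5 rows; each row shifts and turns the pose as measured when the row begins, along the tool's axes as they then stand; what a row does not reach is not made up. A row lasts 1/10 s, in which the tool goes at most 50 mm and 8.59 degrees, less where a joint would pass 70% of its speed; a pose out of reach is approached as far as the arm can. A call with a gripper value outside its range is refused whole. "claw" is the finger opening in m, from 0 to 0.0854, set as the call begins (left out, the last holds). The fingers move at their own pace and stop on an object; "newtons" is the grip in N (left out, the last holds). Time passes only in rows, so rows that do not move let the fingers close. It gives the time, the measured TCP pose, the force and the opening at its end, in the units of the state.
- ctrl.get_state(): the state, without advancing time (a new reading comes with each control period).
- camera(name): name is "scene" or "top"; returns a dict with "image" (400x640x3 uint8, red, green, blue), "fov_y" (degrees; the focal length in pixels is half the picture's height over the tangent of half this angle, whatever the lens; pixels are square), "cx", "cy" (the principal point, pixels), "k1" (the pictures are not rectified: a ray, as slopes to the right and down, at radius r is drawn at 1 + k1 r^2 times it, then the intrinsics apply), "view" (4x4, takes a point from world to camera coordinates). Camera axes: x right, y up, looking along -z (the intrinsics and any distortion apply to the point x, -y, -z); pixel columns grow to the right and rows downward; lengths in m; the calibration is good to about 2 mm. A picture is of the moment at which its call begins. There is no depth.
- ctrl.sign_off(): hands the job in, once; it reports no verdict.
The state is a dict: "t": time; "q": joint angles; "qd": joint speeds; "joint_efforts": joint torques, N m; "ee_pos": TCP position; "tcp_rot": TCP orientation; "ft_force": force on the tool from outside, world axes, zero at the start; "torque": the same for the moment, N m; "width": finger opening in m.
Only numpy, scipy, OpenCV 4.12 (cv2) and the standard library are available. Lean on these libraries where they do the work, as an engineer would, in place of code of your own. Each camera call takes 0.05 s, during which the arm holds its last target.

## Working session

There is one attempt and no reset: what is moved stays moved. The work goes in short steps, Python scripts to look and compute and a tool call to move; the robot and the scene stay as the last step left them, time stands still between calls to the robot, and variables do not carry over. Pictures are saved under pics/ and viewed, and the job is handed in when it is done.

Besides the shell and the picture viewer there is one more tool, called after ">>>" in YAML: its name, and indented under it one key for each argument. step_arm: Moves the arm, as the interface text tells. Its arguments: {"type":"object","properties":{"rows":{"type":"string"},"claw":{"type":"number"},"newtons":{"type":"number"}},"required":["rows"]}

```bash
mkdir -p pics; cat > h.py <<'E'
import numpy as np, cv2
from workcell import ctrl, camera
def K(c):
    f=200/np.tan(np.radians(c["fov_y"])/2)
    return f
def snap(n,fn):
    c=camera(n); cv2.imwrite("pics/"+fn,c["image"][:,:,::-1]); return c
def proj(c,P):
    P=np.atleast_2d(P); V=np.array(c["view"]); p=P@V[:3,:3].T+V[:3,3]
    s=np.c_[p[:,0]/-p[:,2],-p[:,1]/-p[:,2]]; r2=(s**2).sum(1,keepdims=True)
    return s*(1+c["k1"]*r2)*K(c)+[c["cx"],c["cy"]]
def ray(c,uv):
    uv=np.atleast_2d(uv).astype(float); d=(uv-[c["cx"],c["cy"]])/K(c); s=d.copy()
    for _ in range(30): s=d/(1+c["k1"]*(s**2).sum(1,keepdims=True))
    V=np.array(c["view"]); R=V[:3,:3]; o=-R.T@V[:3,3]
    return o,np.c_[s[:,0],-s[:,1],-np.ones(len(s))]@R
def onz(c,uv,z):
    o,d=ray(c,uv); t=(z-o[2])/d[:,2]; return o+t[:,None]*d
E
python3 - <<'E'
from h import *
s=ctrl.get_state();print(s, ctrl.finger_overhang)
for n in("top","scene"):
    c=snap(n,n+"0.png"); print(n,{k:c[k] for k in c if k!="image"})
E
```

```text
{'t': 0.0, 'q': array([ 1.22000321e+00,  2.38762369e-01, -1.42308209e-02,  1.31919265e+00,
       -5.91256497e-05,  1.57082821e+00]), 'qd': array([ 0.0004896 , -0.00050982,  0.00048762,  0.00163414, -0.00045434,
       -0.00075358]), 'joint_efforts': array([-2.50723657e-03, -5.38774717e+01,  3.46436477e+01,  1.81815407e-02,
       -1.32519854e-04,  1.48537513e-06]), 'ee_pos': array([0.18030218, 0.49267795, 0.25569638]), 'tcp_rot': array([-1.55459163,  0.27547912, -0.27518846]), 'ft_force': array([ 0.67235185, -0.33558896, -0.36768062]), 'torque': array([0.00141025, 0.00181495, 0.02539794]), 'width': 0.08540129435766758} 0.025
top {'fov_y': 56.817702440501435, 'cx': 320.60742980584894, 'cy': 198.01197840134023, 'k1': -0.03470647841956393, 'view': array([[ 0.00677494, -0.99992054,  0.01063049,  0.25840512],
       [ 0.99686799,  0.00759114,  0.07871835, -0.56497887],
       [-0.07879279,  0.01006388,  0.99684021, -0.88838655],
       [ 0.        ,  0.        ,  0.        ,  1.        ]])}
scene {'fov_y': 44.70540331172676, 'cx': 324.22480854883776, 'cy': 209.28514355751525, 'k1': -0.017603016113514294, 'view': array([[-0.70967626, -0.70440721,  0.01304169,  0.56917168],
       [ 0.32273867, -0.30858664,  0.89477038, -0.13366143],
       [-0.62625822,  0.63920636,  0.44633606, -0.92993237],
       [ 0.        ,  0.        ,  0.        ,  1.        ]])}
```

View pics/top0.png

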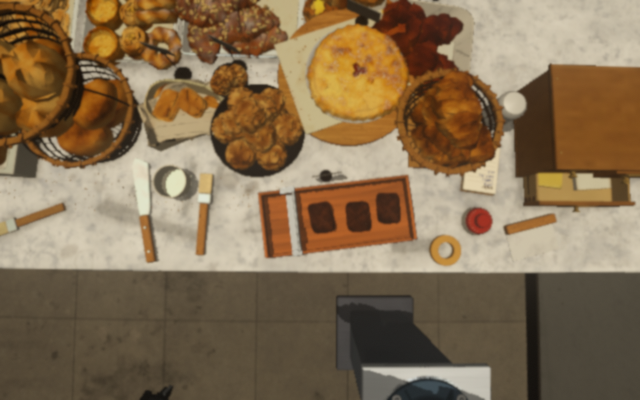

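View pics/scene0.png

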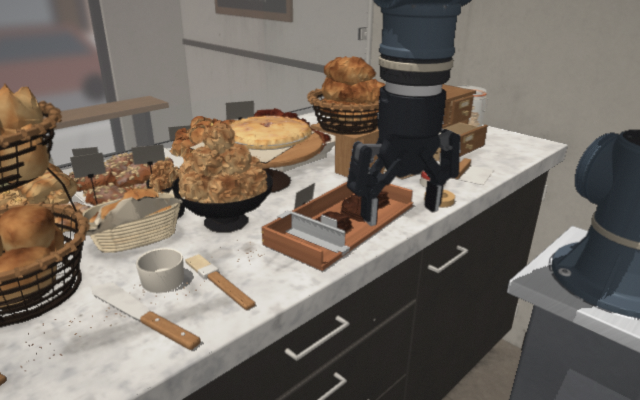

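```bash
python3 - <<'E'
from h import *
i=cv2.imread("pics/top0.png"); c=i[165:270,240:440]; cv2.imwrite("pics/topz.png",cv2.resize(c,None,fx=4,fy=4,interpolation=cv2.INTER_CUBIC)[:, :800])
i=cv2.imread("pics/scene0.png"); c=i[160:280,250:430]; cv2.imwrite("pics/scz.png",cv2.resize(c,None,fx=4.4,fy=4.4,interpolation=cv2.INTER_CUBIC))
E
```

```text
(no output)
```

View pics/topz.png

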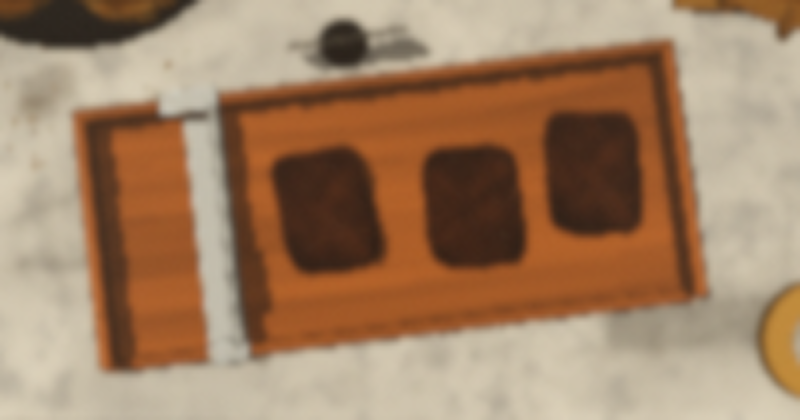

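View pics/scz.png

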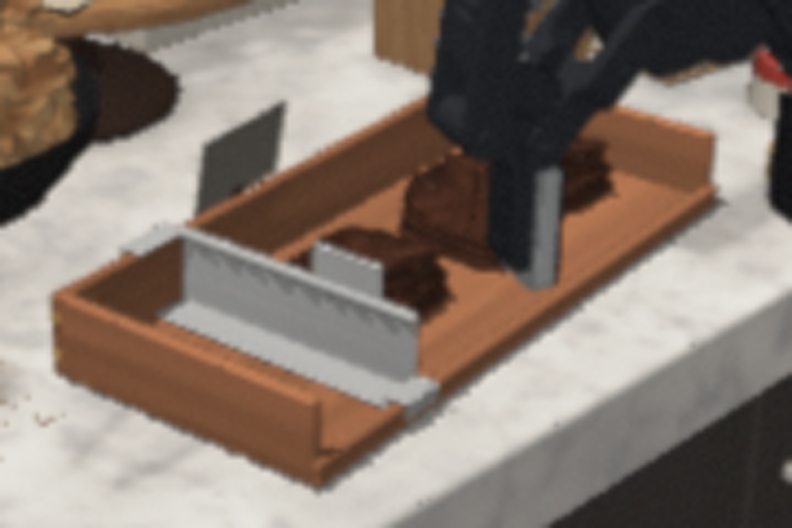

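```bash
cat >> h.py <<'E'
def tray_from(c,uv):
    # outer corners BL,BR,FR,FL at z .046
    P=onz(c,uv,.046)[:,:2]
    M=np.array([[.0805,.183],[.0805,-.183],[-.0805,-.183],[-.0805,.183]])
    m=P.mean(0); A=(M[:,0]+1j*M[:,1]); B=(P-m)@[1,1j]
    th=np.angle((np.conj(A)*B).sum()); 
    R=np.array([[np.cos(th),-np.sin(th)],[np.sin(th),np.cos(th)]])
    print("resid mm",np.round((P-m-M@R.T)*1e3,1).tolist())
    return m,th,R
E
python3 - <<'E'
from h import *
c=camera("top")
uv=np.array([[75,112],[670,42],[706,297],[103,370]])/4+[240,165]-.4
m,th,R=tray_from(c,uv); print("tray",m,th)
np.savez("tray.npz",m=m,th=th,R=R)
im=c["image"].astype(int); hsv=cv2.cvtColor(c["image"],cv2.COLOR_RGB2HSV)
dark=((im.sum(2)<190)*255).astype(np.uint8)
dark[:,:300]=0; dark[:195]=0 if False else dark[:195]
dark=cv2.morphologyEx(dark,cv2.MORPH_OPEN,np.ones((5,5),np.uint8))
cs,_=cv2.findContours(dark,0,1)
for k in cs:
    a=cv2.contourArea(k)
    if 250<a<1500:
        P=onz(c,k[:,0,:],.035)[:,:2]; T=(P-m)@R
        r=cv2.minAreaRect((T*1000).astype(np.float32)); print(a,k[:,0].mean(0),"tray rect mm",np.round(r[0],1),np.round(r[1],1),r[2], "max/min",T.max(0).round(3),T.min(0).round(3))
# divider edges in tray frame: sheet top at .051
for uv in [(187,100),(212,95),(240,345),(248,355),(210,357),(215,100)]:
    q=np.array(uv)/4+[240,165]-.4
    print(uv,((onz(c,q,.051)[:,:2]-m)@R).round(4))
# scene tab edges
cs=camera("scene")
for uv in [(313,245),(382,265),(382,298),(313,278)]:
    q=np.array(uv)/4.4+[250,160]-.4
    print("sc",uv)
    for z in (.068,.048): print(z,((onz(cs,q,z)[:,:2]-m)@R).round(4))
print(proj(cs,np.c_[[ (m+R@v) for v in np.array([[.0805,.183],[.0805,-.183],[-.0805,-.183],[-.0805,.183]])],[.046]*4]))
E
```

```text
resid mm [[-3.0, -3.1], [-3.8, 2.6], [3.0, 2.9], [3.9, -2.4]]
tray [0.51913605 0.22318591] 0.12592218202828595
691.5 [427.12587413 392.8951049 ] tray rect mm [-435.9 -160.4] [150.1  37.1] 82.25042724609375 max/min [-0.411 -0.085] [-0.464 -0.235]
621.5 [358.08791209 216.28571429] tray rect mm [ -7.6 -50.7] [58. 70.] 83.21073150634766 max/min [ 0.029 -0.022] [-0.043 -0.079]
635.5 [321.46153846 217.27472527] tray rect mm [ 0.8 36.8] [73.3 57.6] 4.613361835479736 max/min [0.037 0.066] [-0.035  0.006]
621.5 [387.75824176 207.71428571] tray rect mm [   4.3 -124.5] [55.9 72.8] 83.23954772949219 max/min [ 0.043 -0.096] [-0.032 -0.154]
374.5 [612.89908257 180.34862385] tray rect mm [  -3.1 -690. ] [80.5 70.7] 83.5174789428711 max/min [ 0.037 -0.653] [-0.042 -0.733]
517.5 [474.99319728 132.15646259] tray rect mm [ 166.  -364.3] [69.8 91.3] 83.75615692138672 max/min [ 0.212 -0.33 ] [ 0.117 -0.398]
(187, 100) [[0.0758 0.1126]]
(212, 95) [[0.077  0.0975]]
(240, 345) [[-0.0717  0.0979]]
(248, 355) [[-0.078   0.0939]]
(210, 357) [[-0.0765  0.1162]]
(215, 100) [[0.0738 0.0961]]
sc (313, 245)
0.068 [[-0.0121  0.1004]]
0.048 [[0.0116 0.0697]]
sc (382, 265)
0.068 [[-0.0492  0.0963]]
0.048 [[-0.0271  0.0653]]
sc (382, 298)
0.068 [[-0.068   0.1219]]
0.048 [[-0.0467  0.092 ]]
sc (313, 278)
0.068 [[-0.0323  0.1263]]
0.048 [[-0.0095  0.0967]]
[[260.73125099 226.03283504]
 [359.53531027 173.83975165]
 [414.74298404 189.92164402]
 [322.29728305 251.63225926]]
```

```bash
cat >> h.py <<'E'
from scipy.spatial.transform import Rotation as Ro
try:
    _d=np.load("tray.npz"); m,th,R=_d["m"],float(_d["th"]),_d["R"]
except Exception: pass
def where():
    s=ctrl.get_state(); T=Ro.from_rotvec(s["tcp_rot"]).as_matrix()
    p=s["ee_pos"]; t=(p[:2]-m)@R
    print("t",round(s["t"],2),"tray xy",t.round(4),"z",p[2].round(4),"w",round(s["width"],4),"F tray",(s["ft_force"][:2]@R).round(1),s["ft_force"][2].round(1))
    return s,T,p
def plan(tx,ty,z):
    """shift in tool axes to tray-frame TCP target, and turn needed so tool z || tray y"""
    s,T,p=where()
    w=np.r_[m+R@[tx,ty],z]-p
    print("tool shift",(T.T@w).round(4))
    for sg in(1,-1):
        zt=sg*np.r_[R[:,1],0]; yt=np.array([0,0,-1.]); xt=np.cross(yt,zt)
        D=np.c_[xt,yt,zt]; print("turn deg",np.degrees(Ro.from_matrix(T.T@D).as_rotvec()).round(2),"q6",s["q"][5].round(2))
E
python3 - <<'E'
from h import *
s,T,p=where(); print(T.round(3))
c=camera("scene")
for k in(.012,.025):
  for sd in(-1,1): 
    q=p+T@[0.011,k,sd*.043]; print(k,sd,proj(c,q).round(1),proj(c,p+T@[-.011,k,sd*.043]).round(1))
plan(-.06,.037,.1)
E
```

```text
t 0.2 tray xy [-0.3023  0.31  ] z 0.2559 w 0.0853 F tray [-0.7  0. ] 0.5
[[ 0.939 -0.     0.344]
 [-0.344 -0.001  0.939]
 [-0.    -1.    -0.001]]
0.012 -1 [[423.4 207.1]] [[433.5 214. ]]
0.012 1 [[366.9 219.3]] [[375.8 226.9]]
0.025 -1 [[422.4 215.8]] [[432.3 222.9]]
0.025 1 [[366.4 228.3]] [[375.2 236.2]]
t 0.25 tray xy [-0.3022  0.3101] z 0.256 w 0.0849 F tray [0.6 0.3] -0.1
tool shift [ 0.3405  0.1561 -0.1314]
turn deg [ 4.000e-02 -2.731e+01 -1.000e-02] q6 1.57
turn deg [1.0000e-02 1.5269e+02 6.0000e-02] q6 1.57
```

```bash
python3 - <<'E'
import cv2
i=cv2.imread("pics/scene0.png"); c=i[120:220,330:470]; cv2.imwrite("pics/gz.png",cv2.resize(c,None,fx=5,fy=5,interpolation=cv2.INTER_CUBIC))
E
```

```text
(no output)
```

View pics/gz.png

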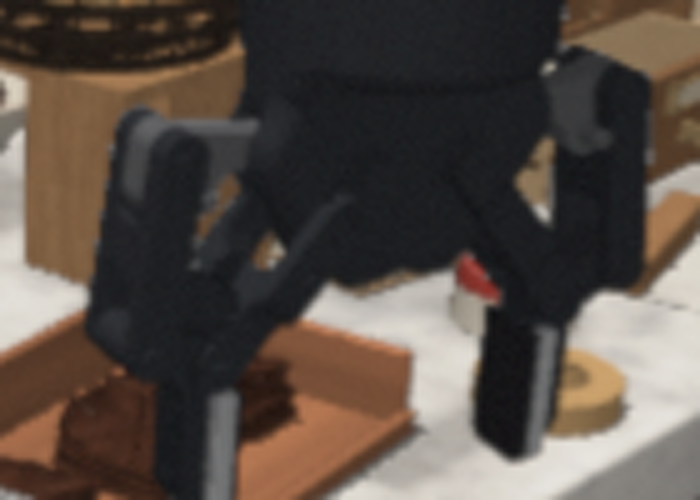

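>>> step_arm:
  rows: "0.04 0 0 0 -7 0; 0.04 0 0 0 -7 0; 0.04 0 0 0 -7 0; 0.04 0 0 0 -6.3 0; 0.02 0 0 0 0 0"
  claw: 0.02

```text
t: 0.75
ee_pos: [0.3592, 0.4694, 0.2558]
tcp_rot: [-1.568, -0.117, 0.119]
ft_force: [-0.2, 0.7, -0.9]
width: 0.0199
```

```bash
python3 -c "
from h import *
plan(-.06,.037,.1)"
```

```text
t 0.75 tray xy [-0.1277  0.2643] z 0.2558 w 0.0199 F tray [-0.1  0.8] -0.9
tool shift [ 0.0623  0.1559 -0.2288]
turn deg [ 0.02  1.41 -0.06] q6 0.77
turn deg [-9.0000e-02 -1.7859e+02 -3.0000e-02] q6 0.77
```

>>> step_arm:
  rows: "0.01 0.01 -0.046 0 1.4 0; 0.013 0.025 -0.046 0 0 0; 0.013 0.03 -0.046 0 0 0; 0.013 0.04 -0.046 0 0 0; 0.013 0.04 -0.045 0 0 0"

```text
t: 1.25
ee_pos: [0.446, 0.2762, 0.1308]
tcp_rot: [-1.563, -0.106, 0.095]
ft_force: [1.0, -0.1, 0.4]
width: 0.0201
```

```bash
python3 - <<'E'
from h import *
plan(-.06,.037,.05)
c=snap("scene","s1.png"); i=cv2.imread("pics/s1.png")[130:270,250:430]; cv2.imwrite("pics/s1z.png",cv2.resize(i,None,fx=4.2,fy=4.2,interpolation=cv2.INTER_CUBIC))
snap("top","t1.png"); i=cv2.imread("pics/t1.png")[165:270,240:440]; cv2.imwrite("pics/t1z.png",cv2.resize(i,None,fx=4,fy=4,interpolation=cv2.INTER_CUBIC))
s,T,p=where()
for k in(.012,.018,.025): print(k,((proj(c,p+T@[-.011,k,.0245])-[250,130])*4.2).round(),((proj(c,p+T@[-.011,k,.010])-[250,130])*4.2).round())
E
```

```text
t 1.25 tray xy [-0.0659  0.0617] z 0.1308 w 0.0201 F tray [ 0.9 -0.2] 0.4
tool shift [ 0.0053  0.0807 -0.0252]
turn deg [-0.31  0.13  0.4 ] q6 0.43
turn deg [   0.62 -179.87    0.48] q6 0.43
t 1.35 tray xy [-0.0679  0.0585] z 0.1277 w 0.02 F tray [-0.9 -0.5] -0.5
0.012 [[433. 296.]] [[450. 285.]]
0.018 [[433. 307.]] [[450. 297.]]
0.025 [[432. 320.]] [[449. 310.]]
```

View pics/s1z.png

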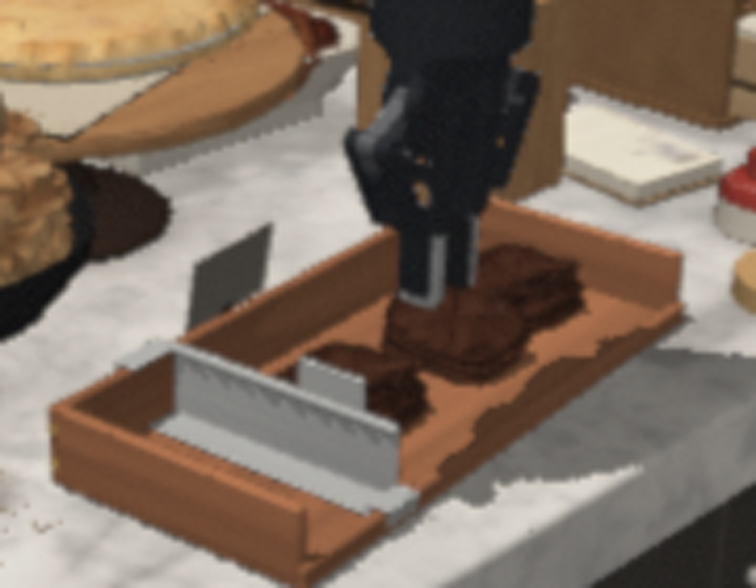

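View pics/t1z.png

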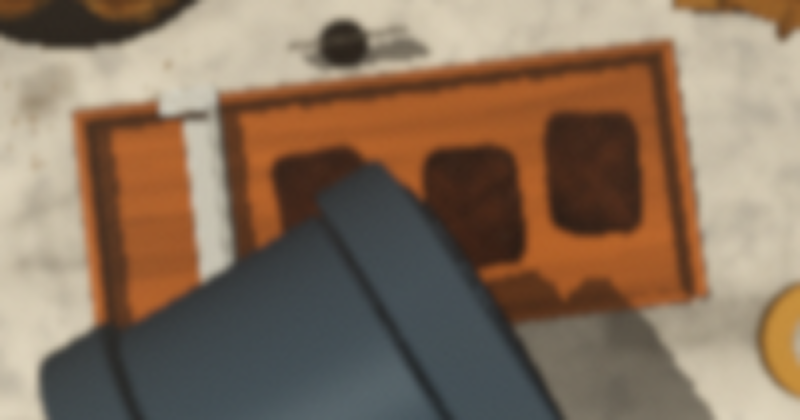

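```bash
python3 - <<'E'
from h import *
plan(-.059,.037,.041)
E
```

```text
t 1.35 tray xy [-0.0679  0.0585] z 0.1277 w 0.02 F tray [-0.9 -0.5] -0.5
tool shift [ 0.009   0.0867 -0.0216]
turn deg [-0.06 -0.1  -0.  ] q6 0.43
turn deg [ 1.000e-02  1.799e+02 -9.000e-02] q6 0.43
```

>>> step_arm:
  rows: "0.009 0 -0.022 0 0 0; 0 0.02 0 0 0 0; 0 0.025 0 0 0 0; 0 0.02 0 0 0 0; 0 0.01 0 0 0 0"

```text
t: 1.85
ee_pos: [0.4587, 0.252, 0.0526]
tcp_rot: [-1.565, -0.098, 0.092]
ft_force: [-0.2, -0.1, -0.9]
width: 0.0201
```

```bash
python3 - <<'E'
from h import *
plan(-.059,.037,.041)
E
```

```text
t 1.85 tray xy [-0.0563  0.0362] z 0.0526 w 0.0201 F tray [-0.2 -0.1] -0.9
tool shift [-0.0028  0.0116  0.0007]
turn deg [-0.19 -0.28  0.22] q6 0.38
turn deg [ -0.34 179.72  -0.31] q6 0.38
```

>>> step_arm:
  rows: "-0.003 0.008 0.001 0 0 0; 0 0.003 0 0 0 0; 0 0 0 0 0 0"

```text
t: 2.15
ee_pos: [0.4552, 0.2536, 0.0409]
tcp_rot: [-1.565, -0.098, 0.094]
ft_force: [-0.6, -0.4, -1.0]
width: 0.0198
```

```bash
cat > look.py <<'E'
import sys
from h import *
where(); k=sys.argv[1]
snap("scene",f"s{k}.png"); i=cv2.imread(f"pics/s{k}.png")[150:270,250:430]; a=cv2.resize(i,None,fx=4.4,fy=4.4,interpolation=cv2.INTER_CUBIC)
cv2.imwrite(f"pics/s{k}z.png",a)
E
python3 look.py 2
```

```text
t 2.15 tray xy [-0.0596  0.0382] z 0.0409 w 0.0198 F tray [-0.6 -0.3] -1.0
```

View pics/s2z.png

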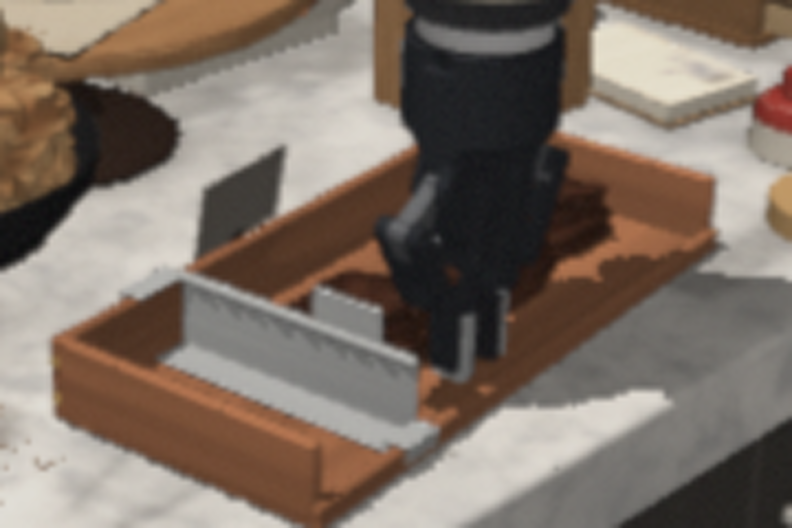

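>>> step_arm:
  rows: "0.008 0 0 0 0 0; 0.008 0 0 0 0 0; 0.008 0 0 0 0 0; 0.008 0 0 0 0 0; 0.005 0 0 0 0 0"

```text
t: 2.7
ee_pos: [0.4964, 0.2594, 0.0436]
tcp_rot: [-1.563, -0.101, 0.091]
ft_force: [-0.5, 0.3, -0.1]
width: 0.0197
```

```bash
python3 -c "
from h import *
where()"
```

```text
t 2.7 tray xy [-0.018   0.0388] z 0.0436 w 0.0197 F tray [-0.4  0.4] -0.1
```

Force is low; continue gently until the wall is felt.

>>> step_arm:
  rows: "0.003 0.001 0 0 0 0; 0.003 0.001 0 0 0 0; 0 0 0 0 0 0"

```text
t: 3.0
ee_pos: [0.4997, 0.2597, 0.0409]
tcp_rot: [-1.563, -0.095, 0.098]
ft_force: [1.0, -0.5, 0.1]
width: 0.0196
```

```bash
python3 look.py 3
```

```text
t 3.0 tray xy [-0.0147  0.0387] z 0.0409 w 0.0196 F tray [ 0.9 -0.6] 0.1
```

View pics/s3z.png

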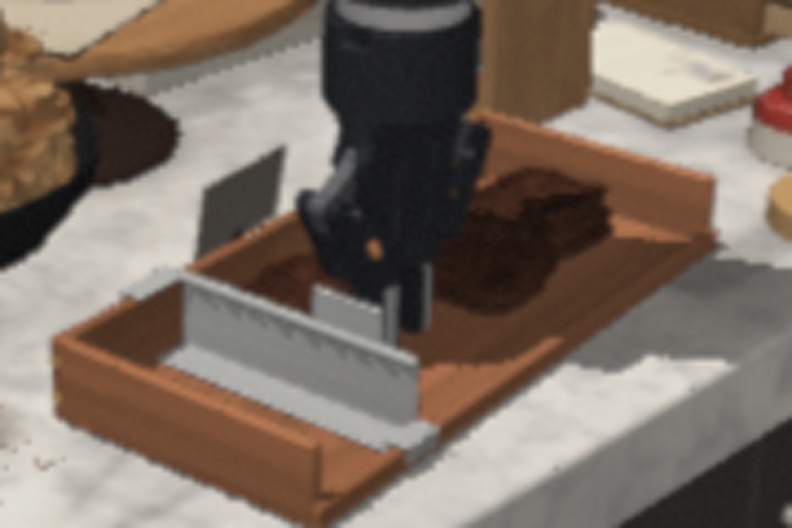

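>>> step_arm:
  rows: "0.002 0 0 0 0 0; 0.002 0 0 0 0 0; 0.002 0 0 0 0 0"

```text
t: 3.35
ee_pos: [0.5004, 0.2598, 0.0403]
tcp_rot: [-1.563, -0.089, 0.107]
ft_force: [-9.3, -0.0, 6.7]
width: 0.02
```

```bash
python3 -c "
from h import *
where()"
```

```text
t 3.35 tray xy [-0.014   0.0386] z 0.0403 w 0.02 F tray [-9.2  1.1] 6.7
```

>>> step_arm:
  rows: "-0.012 0 0 0 0 0; -0.015 -0.02 -0.01 0 0 0; -0.015 -0.025 -0.03 0 0 0; -0.003 0 -0.04 0 0 0; 0 0 -0.01 0 0 0"

```text
t: 3.85
ee_pos: [0.4653, 0.1634, 0.086]
tcp_rot: [-1.564, -0.093, 0.108]
ft_force: [0.3, -0.2, -0.3]
width: 0.0198
```

```bash
python3 -c "
from h import *
plan(-.061,-.0505,.041)
c=snap('top','t4.png'); i=cv2.imread('pics/t4.png')[165:270,240:440]; cv2.imwrite('pics/t4z.png',cv2.resize(i,None,fx=4,fy=4,interpolation=cv2.INTER_CUBIC))"
```

```text
t 3.85 tray xy [-0.0609 -0.0525] z 0.086 w 0.0198 F tray [ 0.3 -0.2] -0.3
tool shift [0.0003 0.045  0.0018]
turn deg [-0.29  0.13 -0.5 ] q6 0.21
turn deg [  -0.78 -179.87    0.46] q6 0.21
```

View pics/t4z.png

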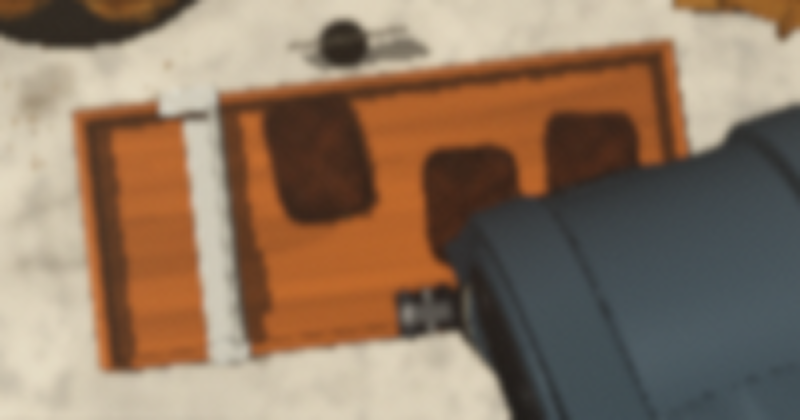

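>>> step_arm:
  rows: "0 0.02 0.002 0 0 0; 0 0.02 0 0 0 0; 0 0.005 0 0 0 0; 0 0 0 0 0 0"

```text
t: 4.3
ee_pos: [0.4669, 0.1673, 0.0407]
tcp_rot: [-1.562, -0.095, 0.101]
ft_force: [-0.2, -0.5, -0.1]
width: 0.0198
```

```bash
python3 -c "
from h import *
plan(-.014,-.0505,.041)"
```

```text
t 4.3 tray xy [-0.0588 -0.0489] z 0.0407 w 0.0198 F tray [-0.3 -0.4] -0.1
tool shift [ 0.0448 -0.0005 -0.0016]
turn deg [-0.39 -0.05 -0.2 ] q6 0.21
turn deg [  0.31 179.95  -0.61] q6 0.21
```

>>> step_arm:
  rows: "0.009 0 -0.001 0 0 0; 0.009 0 0 0 0 0; 0.009 0 0 0 0 0; 0.009 0 0 0 0 0; 0.005 0 0 0 0 0"

```text
t: 4.8
ee_pos: [0.5123, 0.1733, 0.0425]
tcp_rot: [-1.561, -0.098, 0.1]
ft_force: [-12.3, 1.0, 3.9]
width: 0.02
```

>>> step_arm:
  rows: "0.002 0.001 0 0 0 0; 0.002 0.001 0 0 0 0; 0.002 0 0 0 0 0"

```text
t: 5.1
ee_pos: [0.5124, 0.1734, 0.0396]
tcp_rot: [-1.561, -0.087, 0.112]
ft_force: [-7.9, 0.7, 5.5]
width: 0.0198
```

```bash
python3 -c "
from h import *
where()"
```

```text
t 5.1 tray xy [-0.0129 -0.0486] z 0.0396 w 0.0198 F tray [-7.7  1.7] 5.5
```

Brownie b is on the wall too. Now a (y −0.1245).

>>> step_arm:
  rows: "-0.012 0 0 0 0 0; -0.015 -0.02 -0.01 0 0 0; -0.015 -0.025 -0.03 0 0 0; -0.003 0 -0.03 0 0 0; 0 0 0 0 0 0"

```text
t: 5.6
ee_pos: [0.475, 0.0962, 0.0858]
tcp_rot: [-1.562, -0.089, 0.113]
ft_force: [0.3, 0.5, 0.9]
width: 0.0201
```

```bash
python3 -c "
from h import *
plan(-.056,-.124,.041)"; python3 look.py 5
```

```text
t 5.6 tray xy [-0.0597 -0.1204] z 0.0858 w 0.0201 F tray [0.3 0.4] 0.9
tool shift [ 0.0044  0.0447 -0.0039]
turn deg [-0.45  0.18 -0.85] q6 0.07
turn deg [  -1.33 -179.82    0.7 ] q6 0.07
t 5.6 tray xy [-0.0597 -0.1204] z 0.0858 w 0.0201 F tray [0.3 0.4] 0.9
```

View pics/s5z.png

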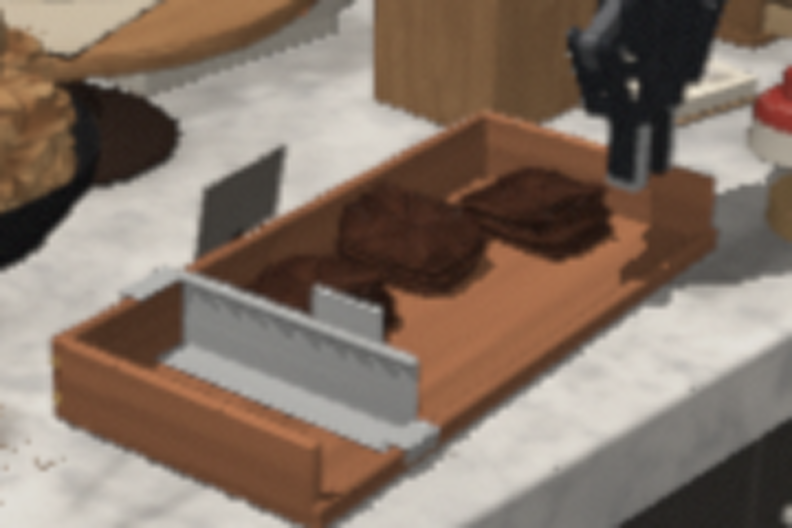

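>>> step_arm:
  rows: "0.004 0.02 -0.004 0 0 0; 0 0.02 0 0 0 0; 0 0.004 0 0 0 0; 0 0 0 0 0 0"

```text
t: 6.05
ee_pos: [0.4802, 0.096, 0.0417]
tcp_rot: [-1.559, -0.092, 0.11]
ft_force: [0.6, -0.7, 0.6]
width: 0.0202
```

>>> step_arm:
  rows: "0.008 0 0 0 0 0; 0.008 0 0 0 0 0; 0.008 0 0 0 0 0; 0.008 0 0 0 0 0; 0.005 0 0 0 0 0"

```text
t: 6.55
ee_pos: [0.5199, 0.1022, 0.0432]
tcp_rot: [-1.56, -0.094, 0.11]
ft_force: [-16.4, -4.5, 7.0]
width: 0.0201
```

```bash
python3 -c "
from h import *
plan(-.013,-.124,.041)"
```

```text
t 6.55 tray xy [-0.0144 -0.1201] z 0.0432 w 0.0201 F tray [-16.8  -2.4] 7.0
tool shift [ 0.0015  0.0021 -0.0039]
turn deg [-0.54  0.23 -0.58] q6 0.06
turn deg [  -0.91 -179.76    0.85] q6 0.06
```

>>> step_arm:
  rows: "-0.015 0 0 0 0 0; -0.02 -0.03 0 0 0 0; 0 -0.04 0.03 0 0 0; 0 -0.03 0.048 0 0 0; 0 0 0.048 0 0 0"
  claw: 0

```text
t: 7.05
ee_pos: [0.4721, 0.2167, 0.145]
tcp_rot: [-1.56, -0.084, 0.105]
ft_force: [0.6, 0.6, -0.2]
width: 0.0
```

```bash
python3 -c "
from h import *
plan(-.030,.135,.13)"
```

```text
t 7.05 tray xy [-0.0475 -0.0006] z 0.145 w 0.0 F tray [0.7 0.6] -0.2
tool shift [0.017  0.0161 0.1355]
turn deg [-0.52 -0.32 -0.71] q6 0.3
turn deg [  1.11 179.68  -0.81] q6 0.3
```

>>> step_arm:
  rows: "0.006 0 0.045 0 0 0; 0.006 0 0.045 0 0 0; 0.006 0 0.045 0 0 0; 0 0 0 0 0 0"

```text
t: 7.45
ee_pos: [0.475, 0.3645, 0.1496]
tcp_rot: [-1.555, -0.092, 0.101]
ft_force: [0.5, -1.0, 0.2]
width: 0.0001
```

```bash
python3 -c "
from h import *
plan(-.030,.135,.081)
c=snap('top','t6.png'); i=cv2.imread('pics/t6.png')[165:270,240:440]; cv2.imwrite('pics/t6z.png',cv2.resize(i,None,fx=4,fy=4,interpolation=cv2.INTER_CUBIC))"; python3 look.py 6
```

```text
t 7.45 tray xy [-0.0261  0.1458] z 0.1496 w 0.0001 F tray [ 0.4 -1. ] 0.2
tool shift [-0.0035  0.0685 -0.0117]
turn deg [-0.8  -0.16 -0.29] q6 0.52
turn deg [  0.45 179.84  -1.25] q6 0.52
t 7.5 tray xy [-0.0266  0.1436] z 0.1494 w 0.0003 F tray [-0.3 -0. ] 0.1
```

View pics/s6z.png

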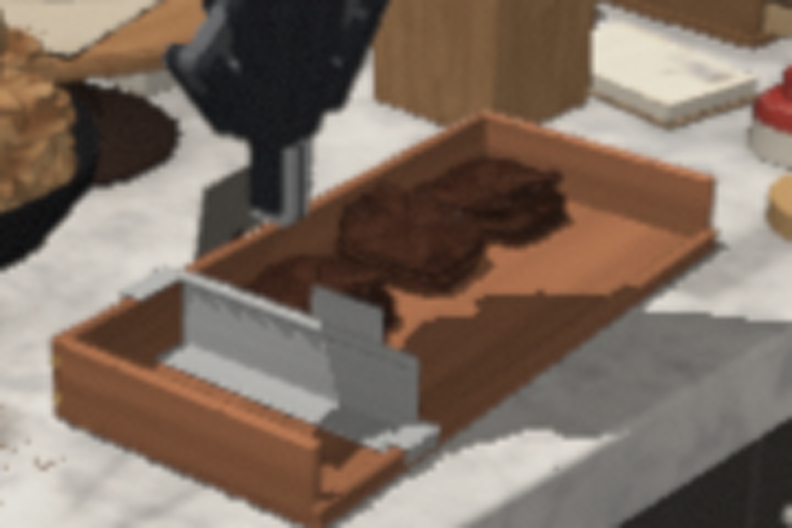

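View pics/t6z.png

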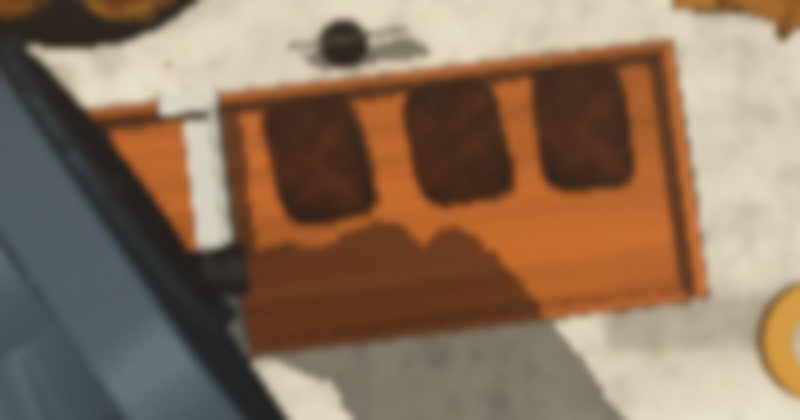

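>>> step_arm:
  rows: "-0.003 0.02 -0.006 0 0 0; 0 0.025 0 -0.8 0 0; 0 0.018 0 0 0 0; 0 0.005 0 0 0 0; 0 0 0 0 0 0"

```text
t: 8.05
ee_pos: [0.4731, 0.349, 0.0805]
tcp_rot: [-1.573, -0.086, 0.096]
ft_force: [0.2, 0.1, -0.6]
width: 0.0002
```

```bash
python3 -c "
from h import *
plan(-.030,.120,.081)"; python3 look.py 7
```

```text
t 8.05 tray xy [-0.0299  0.1306] z 0.0805 w 0.0002 F tray [0.2 0.1] -0.6
tool shift [-0.     -0.0004 -0.0106]
turn deg [ 0.24 -0.57 -0.37] q6 0.52
turn deg [  0.58 179.43   0.37] q6 0.52
t 8.05 tray xy [-0.0299  0.1306] z 0.0805 w 0.0002 F tray [0.2 0.1] -0.6
```

View pics/s7z.png

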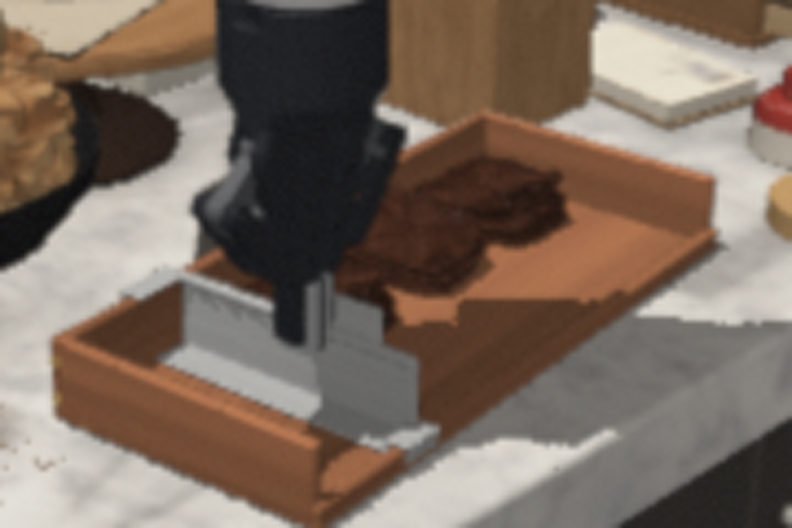

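>>> step_arm:
  rows: "0 0 -0.007 0 0 0; 0 0 -0.007 0 0 0; 0 0 -0.007 0 0 0; 0 0 -0.007 0 0 0; 0 0 -0.007 0 0 0"

```text
t: 8.6
ee_pos: [0.4792, 0.3128, 0.0845]
tcp_rot: [-1.569, -0.09, 0.092]
ft_force: [-0.0, 2.0, -0.7]
width: -0.0004
```

```bash
python3 -c "
from h import *
plan(-.030,.020,.081)"; python3 look.py 8
```

```text
t 8.6 tray xy [-0.0283  0.0939] z 0.0845 w -0.0004 F tray [0.2 2. ] -0.7
tool shift [-0.0009  0.0035 -0.0739]
turn deg [ 0.01 -0.57 -0.09] q6 0.46
turn deg [1.4000e-01 1.7943e+02 1.0000e-02] q6 0.46
t 8.6 tray xy [-0.0283  0.0939] z 0.0845 w -0.0004 F tray [0.2 2. ] -0.7
```

View pics/s8z.png

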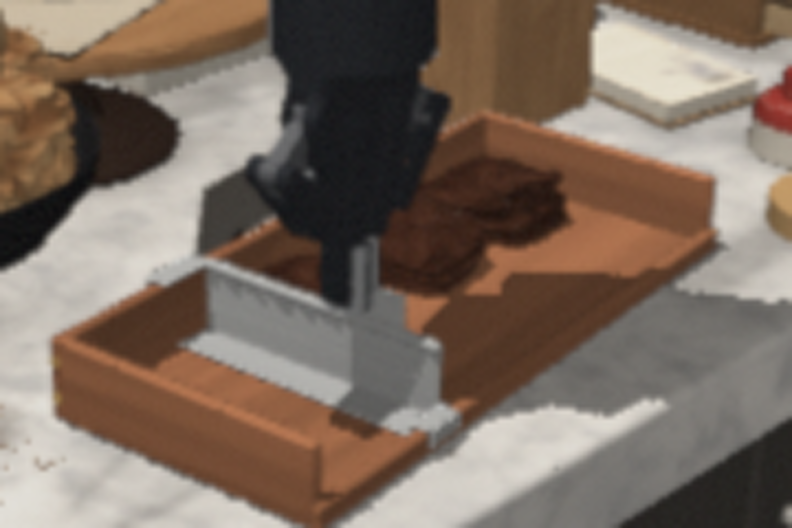

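>>> step_arm:
  rows: "-0.001 0.003 -0.007 0 -0.5 0; 0 0.001 -0.007 0 0 0; 0 0.001 -0.007 0 0 0; 0 0.001 -0.007 0 0 0; 0 0.001 -0.007 0 0 0"

```text
t: 9.15
ee_pos: [0.4835, 0.2753, 0.078]
tcp_rot: [-1.567, -0.099, 0.098]
ft_force: [-0.8, 2.5, 1.8]
width: 0.0001
```

```bash
python3 -c "
from h import *
plan(-.030,.020,.081)"; python3 look.py 9
```

```text
t 9.15 tray xy [-0.0288  0.0561] z 0.078 w 0.0001 F tray [-0.5  2.6] 1.8
tool shift [-0.0012 -0.003  -0.0361]
turn deg [-0.07 -0.01  0.03] q6 0.39
turn deg [-5.0000e-02  1.7999e+02 -1.1000e-01] q6 0.39
t 9.15 tray xy [-0.0288  0.0561] z 0.078 w 0.0001 F tray [-0.5  2.6] 1.8
```

View pics/s9z.png

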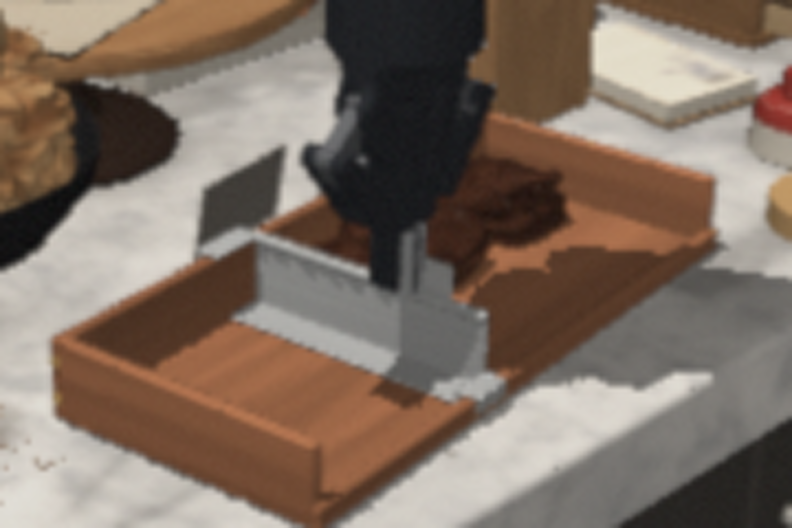

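>>> step_arm:
  rows: "-0.001 -0.002 -0.005 0 0 0; 0 0 -0.005 0 0 0; 0 0 -0.005 0 0 0; 0 0 -0.005 0 0 0; 0 0 -0.005 0 0 0"

```text
t: 9.7
ee_pos: [0.4856, 0.2478, 0.0795]
tcp_rot: [-1.567, -0.098, 0.099]
ft_force: [-0.3, 4.1, 0.3]
width: 0.0001
```

```bash
python3 -c "
from h import *
plan(-.030,.020,.081)"
```

```text
t 9.7 tray xy [-0.0302  0.0286] z 0.0795 w 0.0001 F tray [0.2 4.1] 0.3
tool shift [ 0.0002 -0.0015 -0.0086]
turn deg [-0.07 -0.02 -0.03] q6 0.35
turn deg [ 4.0000e-02  1.7998e+02 -1.1000e-01] q6 0.35
```

>>> step_arm:
  rows: "0 0 -0.003 0 0 0; 0 0 -0.002 0 0 0; 0 0 -0.002 0 0 0"

```text
t: 10.0
ee_pos: [0.4866, 0.24, 0.0795]
tcp_rot: [-1.567, -0.098, 0.099]
ft_force: [-0.7, 3.6, 0.1]
width: -0.0001
```

```bash
python3 -c "
from h import *
plan(-.030,.020,.081)"; python3 look.py 10
```

```text
t 10.0 tray xy [-0.0302  0.0208] z 0.0795 w -0.0001 F tray [-0.2  3.7] 0.1
tool shift [ 0.0002 -0.0015 -0.0008]
turn deg [-0.09 -0.03 -0.03] q6 0.33
turn deg [ 5.0000e-02  1.7997e+02 -1.4000e-01] q6 0.33
t 10.0 tray xy [-0.0302  0.0208] z 0.0795 w -0.0001 F tray [-0.2  3.7] 0.1
```

View pics/s10z.png

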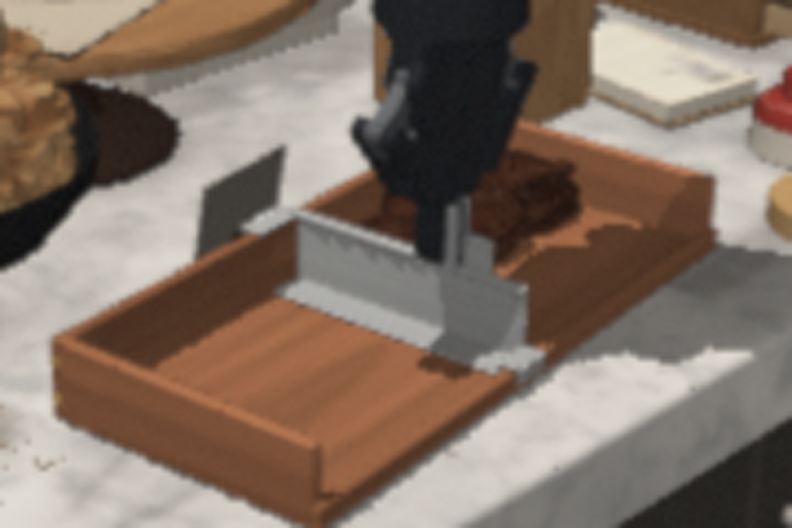

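>>> step_arm:
  rows: "0 0 -0.002 0 0 0; 0 0 -0.002 0 0 0; 0 0 -0.002 0 0 0"

```text
t: 10.35
ee_pos: [0.4874, 0.234, 0.0795]
tcp_rot: [-1.566, -0.098, 0.099]
ft_force: [-1.2, 6.9, 0.4]
width: -0.0
```

>>> step_arm:
  rows: "0 0 -0.001 0 0 0; 0 0 -0.001 0 0 0; 0 0 0 0 0 0"

```text
t: 10.65
ee_pos: [0.4875, 0.2332, 0.0795]
tcp_rot: [-1.563, -0.099, 0.1]
ft_force: [0.1, 3.0, 0.1]
width: 0.0001
```

```bash
python3 -c "
from h import *
plan(-.030,.020,.081)
c=snap('top','t11.png'); i=cv2.imread('pics/t11.png')[165:270,240:440]; cv2.imwrite('pics/t11z.png',cv2.resize(i,None,fx=4,fy=4,interpolation=cv2.INTER_CUBIC))"
```

```text
t 10.65 tray xy [-0.0302  0.0139] z 0.0795 w 0.0001 F tray [0.5 3. ] 0.1
tool shift [ 0.0002 -0.0014  0.0061]
turn deg [-0.32  0.06 -0.04] q6 0.32
turn deg [-7.0000e-02 -1.7994e+02  5.0000e-01] q6 0.32
```

View pics/t11z.png

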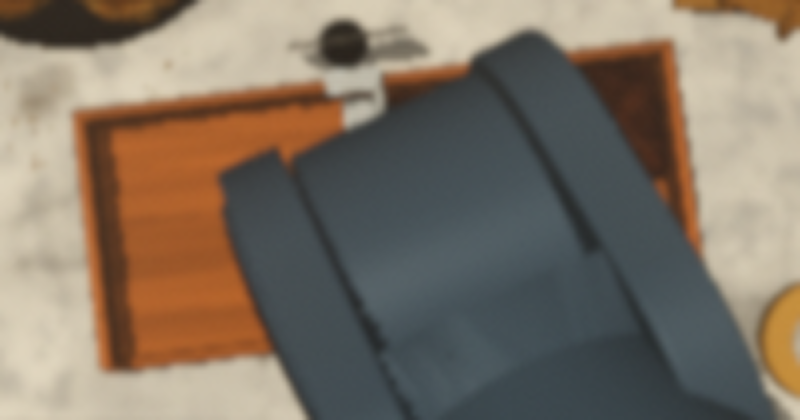

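>>> step_arm:
  rows: "0 0 -0.002 0 0 0; 0 0 -0.002 0 0 0; 0 0 -0.002 0 0 0"

```text
t: 11.0
ee_pos: [0.4878, 0.2305, 0.0797]
tcp_rot: [-1.555, -0.1, 0.103]
ft_force: [-3.6, 15.1, -1.6]
width: 0.0001
```

```bash
python3 -c "
from h import *
plan(-.030,.020,.081)"
```

```text
t 11.0 tray xy [-0.0301  0.0112] z 0.0797 w 0.0001 F tray [-1.7 15.5] -1.6
tool shift [ 0.0002 -0.0012  0.0089]
turn deg [-0.75  0.2  -0.06] q6 0.31
turn deg [-1.000e-01 -1.798e+02  1.180e+00] q6 0.31
```

>>> step_arm:
  rows: "0 0 0.01 0 0 0; 0 0 0.02 0 0 0; 0 -0.04 0.02 0 0 0; 0 -0.05 0.04 0 0 0; -0.03 -0.02 0.05 0 0 0"

```text
t: 11.5
ee_pos: [0.448, 0.3468, 0.1785]
tcp_rot: [-1.566, -0.088, 0.101]
ft_force: [0.9, 0.9, -1.0]
width: -0.0001
```

>>> step_arm:
  rows: "-0.045 0 0.02 0 0 0; -0.045 0 0.02 0 0 0; -0.02 0 0.04 0 0 0; 0 0 0.04 0 0 0; 0 0 0 0 0 0"

```text
t: 12.0
ee_pos: [0.3184, 0.4583, 0.1829]
tcp_rot: [-1.568, -0.095, 0.096]
ft_force: [-0.2, 0.4, 0.0]
width: 0.0
```

```bash
cat > chk.py <<'E'
import sys
from h import *
k=sys.argv[1]; where()
c=snap('top',f't{k}.png'); i=cv2.imread(f'pics/t{k}.png')[165:270,240:440]; cv2.imwrite(f'pics/t{k}z.png',cv2.resize(i,None,fx=4,fy=4,interpolation=cv2.INTER_CUBIC))
snap("scene",f"s{k}.png"); i=cv2.imread(f"pics/s{k}.png")[150:270,250:430]; cv2.imwrite(f"pics/s{k}z.png",cv2.resize(i,None,fx=4.4,fy=4.4,interpolation=cv2.INTER_CUBIC))
E
python3 chk.py 12
```

```text
t 12.0 tray xy [-0.1696  0.2584] z 0.1829 w 0.0 F tray [-0.2  0.4] 0.0
```

View pics/t12z.png

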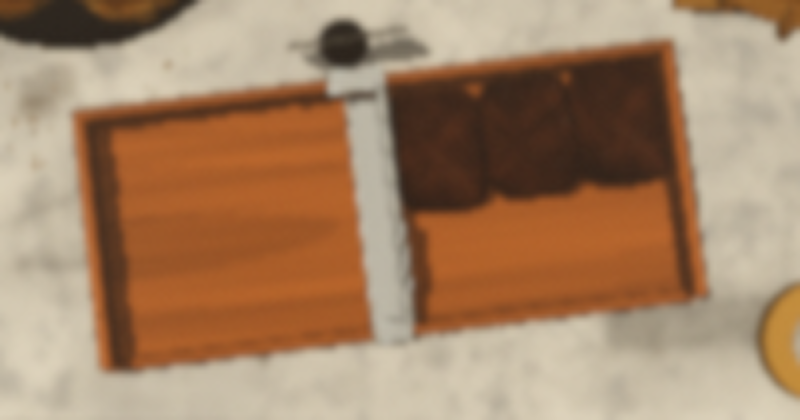

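View pics/s12z.png

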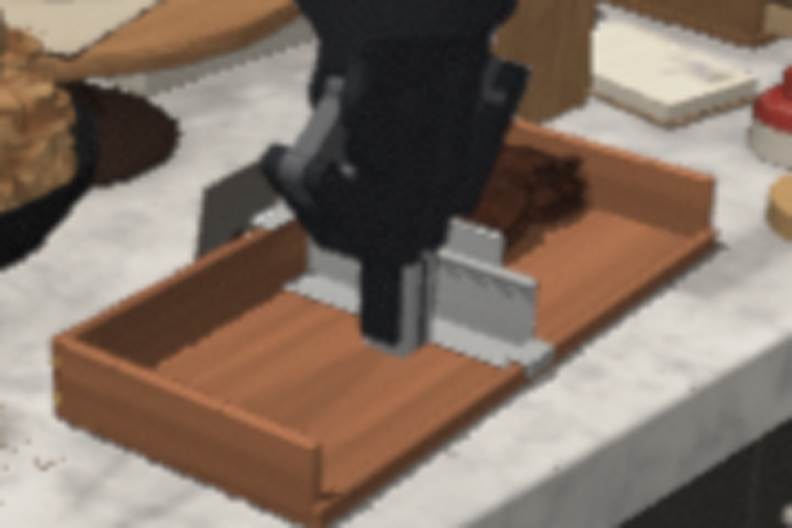

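```bash
python3 - <<'E'
from h import *
c=camera("top")
f=lambda u,z:((onz(c,np.array(u)/4+[240,165]-.4,z)[:,:2]-m)@R*1000).round(1)
print("fronts",f([(415,210),(445,210),(480,205),(505,197),(535,193),(570,191),(600,185),(630,182),(655,178)],.02).tolist())
print("divider right edge",f([(385,90),(412,335)],.051).tolist(), "before",f([(217,95),(248,355)],.051).tolist())
print("right wall inner top",f([(655,55),(690,290)],.046).tolist(),"lip inner",f([(420,333),(680,300)],.015).tolist(),"back inner top", f([(450,74),(600,60)],.046).tolist())
cs=camera("scene")
for uv in [(449,216),(502,236)]:
    print("tab top",((onz(cs,np.array(uv)/4.4+[250,150]-.4,.068)[:,:2]-m)@R*1000).round(1))
for uv in [(313,287),(382,306)]:
    print("tab top before",((onz(cs,np.array(uv)/4.4+[250,150]-.4,.068)[:,:2]-m)@R*1000).round(1))
E
```

```text
fronts [[-4.6, -16.4], [-6.8, -34.7], [-6.3, -56.5], [-3.3, -72.4], [-3.0, -91.0], [-4.4, -112.6], [-2.9, -131.5], [-3.3, -150.2], [-2.7, -165.9]]
divider right edge [[67.9, -5.1], [-78.0, -3.3]] before [[76.7, 94.6], [-78.0, 93.9]]
right wall inner top [[70.3, -169.8], [-71.9, -171.5]] lip inner [[-79.7, -10.5], [-79.0, -172.3]] back inner top [[73.4, -45.4], [71.2, -136.4]]
tab top [[-15.9  -6.1]]
tab top [[-49.5  -3.6]]
tab top before [[-10.9  98.8]]
tab top before [[-47.5  93.9]]
```

```bash
python3 -c "
from h import *
plan(-.050,-.040,.15)"
```

```text
t 12.2 tray xy [-0.1689  0.2539] z 0.1827 w -0.0001 F tray [-0.5 -0.5] 0.6
tool shift [ 0.1214  0.0329 -0.2928]
turn deg [ 0.1  -0.47 -0.15] q6 0.84
turn deg [2.4000e-01 1.7953e+02 1.5000e-01] q6 0.84
```

>>> step_arm:
  rows: "0.015 0 -0.047 0 0 0; 0.02 0 -0.045 0 0 0; 0.02 0 -0.045 0 0 0; 0.02 0.005 -0.045 0 0 0; 0.02 0.01 -0.045 0 0 0"

```text
t: 12.7
ee_pos: [0.4406, 0.2369, 0.1689]
tcp_rot: [-1.571, -0.094, 0.094]
ft_force: [0.8, 0.9, -0.4]
width: 0.0001
```

>>> step_arm:
  rows: "0.01 0.01 -0.045 0 0 0; 0.01 0 -0.02 0 0 0; 0 0 0 0 0 0"

```text
t: 13.0
ee_pos: [0.4702, 0.1629, 0.1581]
tcp_rot: [-1.575, -0.083, 0.084]
ft_force: [0.5, -0.1, 0.2]
width: 0.0004
```

```bash
python3 -c "
from h import *
plan(-.050,-.040,.055)"; python3 chk.py 13
```

```text
t 13.0 tray xy [-0.0562 -0.0536] z 0.1581 w 0.0004 F tray [ 0.5 -0.2] 0.2
tool shift [0.006  0.103  0.0143]
turn deg [ 0.32 -1.11 -0.05] q6 0.23
turn deg [8.0000e-02 1.7888e+02 5.0000e-01] q6 0.23
t 13.0 tray xy [-0.0562 -0.0536] z 0.1581 w 0.0004 F tray [ 0.5 -0.2] 0.2
```

View pics/s13z.png

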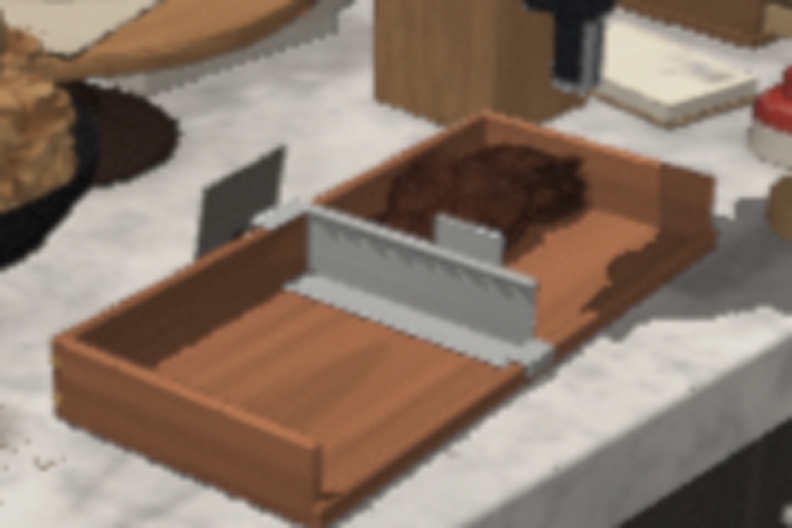

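>>> step_arm:
  rows: "0.006 0.03 0.01 0 -1 0; 0 0.03 0 0 0 0; 0 0.025 0 0 0 0; 0 0.012 0 0 0 0; 0 0.003 0 0 0 0"

```text
t: 13.6
ee_pos: [0.4728, 0.1789, 0.057]
tcp_rot: [-1.572, -0.103, 0.1]
ft_force: [-0.4, 0.6, 0.2]
width: 0.0001
```

```bash
python3 -c "
from h import *
plan(-.014,-.042,.055)"; python3 chk.py 14
```

```text
t 13.6 tray xy [-0.0516 -0.0381] z 0.057 w 0.0001 F tray [-0.3  0.7] 0.2
tool shift [ 0.0376  0.002  -0.004 ]
turn deg [0.19 0.19 0.12] q6 0.23
turn deg [   0.18 -179.81   -0.29] q6 0.23
t 13.6 tray xy [-0.0516 -0.0381] z 0.057 w 0.0001 F tray [-0.3  0.7] 0.2
```

View pics/s14z.png

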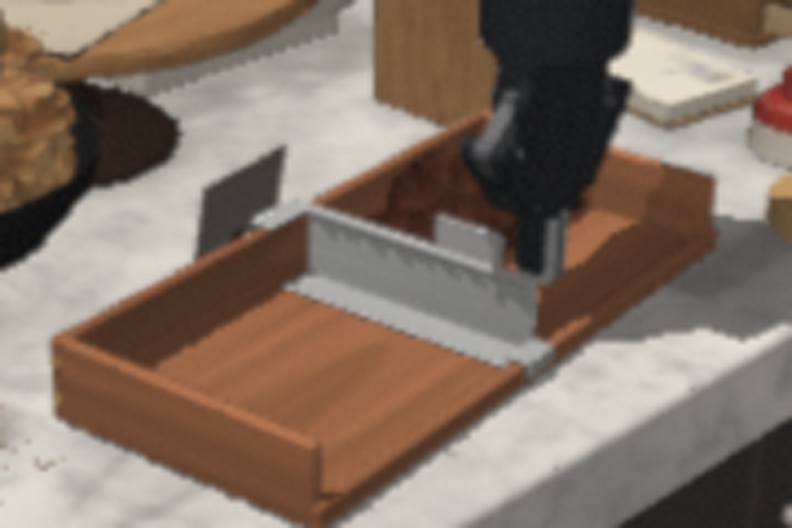

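>>> step_arm:
  rows: "0.008 0.002 -0.003 0 0 0; 0.008 0 -0.001 0 0 0; 0.006 0 0 0 0 0; 0.004 0 0 0 0 0; 0.003 0 0 0 0 0"

```text
t: 14.2
ee_pos: [0.5072, 0.18, 0.0593]
tcp_rot: [-1.57, -0.109, 0.095]
ft_force: [0.6, 0.3, -0.9]
width: 0.0003
```

>>> step_arm:
  rows: "0.003 0 0 0 0 0; 0.003 0 0 0 0 0"

```text
t: 14.4
ee_pos: [0.5111, 0.1809, 0.0592]
tcp_rot: [-1.568, -0.105, 0.099]
ft_force: [-13.9, 1.5, 10.0]
width: -0.0002
```

```bash
python3 -c "
from h import *
plan(-.014,-.042,.055)"
```

```text
t 14.4 tray xy [-0.0133 -0.041 ] z 0.0592 w -0.0002 F tray [-13.6   3.3] 10.0
tool shift [-0.0008  0.0042 -0.001 ]
turn deg [0.02 0.24 0.22] q6 0.21
turn deg [ 3.5000e-01 -1.7976e+02 -3.0000e-02] q6 0.21
```

>>> step_arm:
  rows: "-0.015 0 0 0 0 0; -0.015 -0.01 0 0 0 0; 0 -0.045 0 0 0 0; 0 -0.05 0 0 0 0; 0 -0.04 0 0 0 0"

```text
t: 14.9
ee_pos: [0.4764, 0.1753, 0.2024]
tcp_rot: [-1.572, -0.095, 0.109]
ft_force: [1.8, -0.2, -0.1]
width: -0.0
```

>>> step_arm:
  rows: "-0.045 0 0 0 0 0; -0.045 0 0 0 0 0; -0.045 0 0 0 0 0; -0.045 0 0 0 0 0; 0 0 0 0 0 0"

```text
t: 15.4
ee_pos: [0.2985, 0.1527, 0.2094]
tcp_rot: [-1.567, -0.107, 0.094]
ft_force: [0.6, 0.3, 0.5]
width: -0.0001
```

```bash
python3 chk.py 15
```

```text
t 15.4 tray xy [-0.2277 -0.0423] z 0.2094 w -0.0001 F tray [0.6 0.3] 0.5
```

View pics/t15z.png

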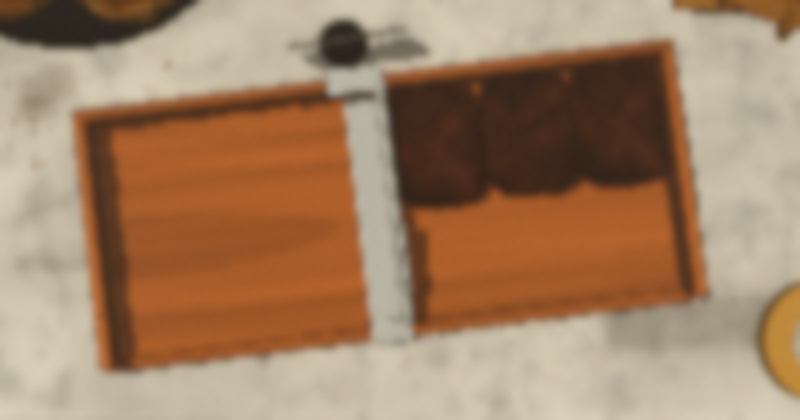

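View pics/s15z.png

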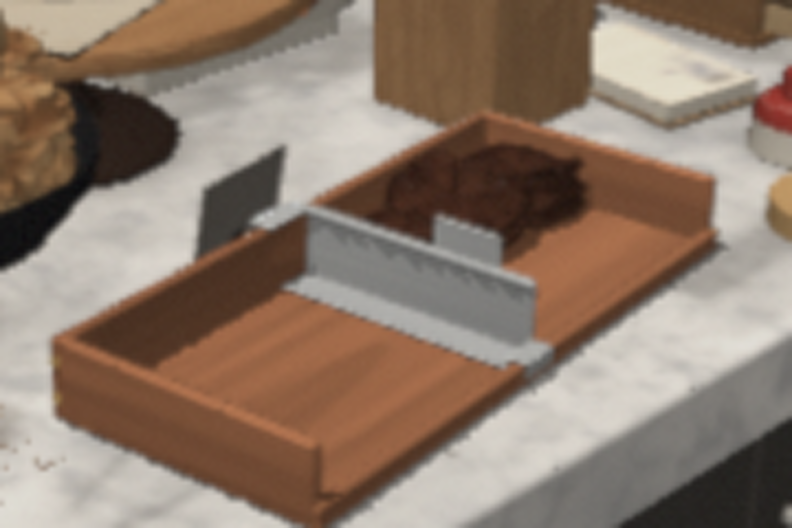

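The last pictures show the three brownies in one closed row at zoom x 390–665 along the back wall. The divider lies against brownie c, and the card and tape haven't moved. I'm handing in now.

```bash
python3 -c "
from h import *
print(ctrl.sign_off())"
```

```text
the job is handed in; nothing more can be done
None
```

I handed the job in at about 15.5 s with the brownies in one closed row against the back and right-hand walls; no verdict was reported.

**What I did:** I pushed each brownie to the back wall with the fingertips, stopping at 8–17 N. I then slid the divider right by its tab until the row closed at about 15 N. Brownie c had come about 3 mm off the back wall by then, so I pushed it back gently at about 14 N.

**Last checks:**
- **Row:** the final top view shows no gaps between the end wall, the three brownies and the divider. The small spots at the back are rounded corners.
- **Back wall:** the last push on c met resistance within about 1 mm of where the others had stopped. I did not re-measure positions after that push, only viewed the pictures.
- **Divider:** measured before c's last push, its face was about 171 mm from the end wall, a joint value of about 0.114 against the required 0.105.
- **Surroundings:** the price card and tape look unmoved in the pictures. I did not check the brush at the end, but the arm stayed well above it. The arm was clear of everything at hand-in.

**Disagreement:** the tray corners I measured in the top view fitted the given tray size only to 3–4 mm, so the absolute positions are that uncertain. I relied on the wall contact forces to confirm seating.

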